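# Fit the missing spacer on the board carrier

## Task

Three of the four corner pins of the black circuit-board carrier already carry an aluminium spacer. Of the three loose spacers standing on the bench, pick the one that is as tall as those three and set it over the bare fourth pin, standing upright and flat on the carrier. Leave the other two loose spacers where they stand.

Things in the scene. Friction and masses are not known exactly. Their poses are not given: they have to be found in the camera images.
- spacer_b_mid (a point): loose plain aluminium spacer sleeve (a tube, 38 mm outside diameter, 26 mm bore), standing upright on the mat, 45 mm tall; the same height as the three spacers already on the carrier. The point is the centre of the tube, half-way up (22.5 mm above its underside); z is the tube's axis
- spacer_a_mid (a point): loose plain aluminium spacer sleeve (a tube, 38 mm outside diameter, 26 mm bore), standing upright on the mat, 30 mm tall; too short, to be left alone. The point is the centre of the tube, half-way up (15 mm above its underside); z is the tube's axis
- spacer_c_mid (a point): loose plain aluminium spacer sleeve (a tube, 38 mm outside diameter, 26 mm bore), standing upright on the mat, 60 mm tall; too tall, to be left alone. The point is the centre of the tube, half-way up (30 mm above its underside); z is the tube's axis
- bare_pin (a point): bare steel pin, 10 mm thick, 24 mm tall, at a corner of the fixed board carrier (flat black plate 210 x 230 mm, pins 140 and 160 mm apart; the other three carry fixed spacers, 38 mm diameter, 45 mm tall). The point is the pin's foot, on the plate's top, 30 mm above the bench; z up. 30 mm or more of plate around it is free; the circuit board in the middle rises 18 mm at most

How it is judged:
At the end, for the whole second after the job is handed in: The 45 mm spacer stands over the bare pin (axis within 12 mm of the pin's), its underside on the carrier (within about 4.5 mm), upright within 8 degrees, at rest; the 30 mm and 60 mm spacers are within 20 mm of where they started (horizontal distance between spacer_b_mid and bare_pin below 0.012 m and z of spacer_b_mid in the frame of bare_pin between 0.018 and 0.027 m and angle between spacer_b_mid's own z axis and vertical below 0.14 rad and linear speed of spacer_b below 0.02 m/s and distance of each of spacer_a_mid, spacer_c_mid from where it was at the start of the episode below 0.02 m); the robot touches nothing.
It fails at once if the 30 mm or 60 mm spacer is moved by more than 20 mm (distance of any of spacer_a_mid, spacer_c_mid from where it was at the start of the episode above 0.02 m).
It also fails if it takes over 35 s, if anything falls off the work surface, if the arm or the gripper's body presses on something with over 40 N, if the wrist force passes 120 N, or if a joint passes its speed limit or range.

## Robot

A 7-joint arm with a two-finger parallel gripper is mounted at the origin on the work surface. World frame = base frame: x ahead of the robot, y to its left, z up, the work surface at z = 0. Lengths are in m, angles in rad, forces in N, time in s.
With the tool pointing down it reaches from about 0.4 to 0.85 m from the base axis. Payload 4.4 kg.
Tool frame: the origin (TCP) lies on the centre line of the jaws, within the pads' length; the fingertips stand 8 mm ahead of it and the grasp point (between the pads) lies 11 mm behind it; z points along the fingers, y is the line along which they close (so a half turn about z gives the same grasp; the last joint's range is limited). The gripper opens to 94 mm and grips with 3 to 60 N. Pads are 16 mm wide; open, the fingers measure 119 mm over their backs; the gripper's body (75 mm by 177 mm) begins 78 mm behind the grasp point.
Start: joints at [-1.186, 0.628, 0.038, 1.517, -0.027, 0.996, -0.02], TCP at [0.283, 0.585, 0.213] pointing down, gripper open.
Joint ranges: [-3.06, 3.06], [-0.37, 2.12], [-1.25, 1.32], [0.18, 2.47], [-1.1, 4.24], [0.23, 1.98], [-2.94, 2.94]. Speed limits (rad/s): [2.57, 2.57, 3.14, 3.14, 3.14, 3.14, 3.14].

## Interface

Orientations are given as a 3x3 rotation matrix whose columns are the frame's x, y, z axes.
In Python, from workcell import env, eyes gives the robot as it stands.
- The arm moves only by the tool move_arm, never from a script. Its arguments are lists of equal length, an entry for each row: "slide": the shift along the world's x, y, z each as a share of 0.2 m, from -1 to 1, a list of three; "yaw": the turn about the world's z as a share of 180 degrees, from -1 to 1; "jaw": the gripper's target within -1 to 1 (shut at 1, half-way at 0, fully open at -1). In form: {"slide": [[tx, ty, tz], ...], "yaw": [yaw, ...], "jaw": [jaw, ...]}. A call has 1 to 8 rows; each row shifts and turns the commanded pose from where the row before left it; what a row does not reach is not made up. A row lasts 1/8 s, in which the tool goes at most 62.5 mm and 10.7 degrees, less where a joint would pass 70% of its speed; a pose out of reach is approached as far as the arm can. A call with a number of a shift or a turn outside -1 to 1 is refused whole. A call with a gripper value outside its range is refused whole. The fingers move at their own pace and stop on an object; the grip force is fixed at half the most. Time passes only in rows, so rows that do not move let the fingers close. It gives the time, the measured TCP pose, the force, the opening and the grip force at its end, in the units of the state.
- env.state(): the state, without advancing time (a new reading comes with each control period).
- eyes.camera(name): name is "side" or "top" or "wrist"; returns the picture (384x512x3 uint8, blue, green, red); there is no depth.
- eyes.get_calibration(name): a dict with "mtx" (3x3 intrinsics, pixels), "position" and "attitude" of the camera in the world. Camera axes: x right, y down, z forward; pixel columns grow to the right and rows downward; lengths in m; the calibration is good to about 2 mm. The wrist camera is an equidistant fisheye: a pixel r from the principal point sees the ray r / f radians off the axis. A picture is of the moment at which its call begins: read the wrist's pose just before it. get_calibration takes no time and is no camera call; for the wrist camera it gives the pose at the moment of the call.
- env.finish_job(): hands the job in; it is judged then, once.
The state is a dict: "time": time; "qpos": joint angles; "joint_velocities": joint speeds; "tau": joint torques, N m; "tcp_pos": TCP position; "ee_rot": TCP orientation; "contact_force": force on the tool from outside, world axes, zero at the start; "moment": the same for the moment, N m; "finger_gap": finger opening in m; "gripper_force": force on a finger pad.
Only numpy, scipy, OpenCV 4.12 (cv2) and the standard library are available. Lean on these libraries where they do the work, as an engineer would, in place of code of your own. Each camera call takes 0.05 s, during which the arm holds its last target. There are 200 camera calls.

## Working session

There is one attempt and no reset: what is moved stays moved. The work goes in short steps, Python scripts to look and compute and a tool call to move; the robot and the scene stay as the last step left them, time stands still between calls to the robot, and variables do not carry over. Pictures are saved under pics/ and viewed, at most 10 in all, crops included, and the job is handed in when it is done.

Besides the shell and the picture viewer there is one more tool, called after "Request:" by a JSON object that holds its "fn" and its "kwargs", one argument or row to a line. move_arm: Moves the arm, as the interface text tells. Its arguments: {"type":"object","properties":{"slide":{"type":"array"},"yaw":{"type":"array"},"jaw":{"type":"array"}},"required":["slide","yaw","jaw"]}

```bash
mkdir -p pics; python3 - <<'E'
from workcell import env, eyes
import cv2
for n in("top","side"):
    cv2.imwrite(f"pics/{n}0.png",eyes.camera(n)); c=eyes.get_calibration(n); print(n,c)
s=env.state(); print(s["time"],s["tcp_pos"],s["ee_rot"],s["finger_gap"])
E
```

```text
top {'mtx': array([[346.6664802 ,   0.        , 259.40218843],
       [  0.        , 346.6664802 , 191.43626511],
       [  0.        ,   0.        ,   1.        ]]), 'position': array([ 0.46278921, -0.06792374,  0.77293087]), 'attitude': array([[-0.0257559 , -0.99114172,  0.13028707],
       [-0.9987353 ,  0.01988297, -0.04617868],
       [ 0.04317912, -0.13131167, -0.99040033]])}
side {'mtx': array([[396.86214024,   0.        , 252.03066986],
       [  0.        , 396.86214024, 189.20253289],
       [  0.        ,   0.        ,   1.        ]]), 'position': array([0.07524708, 0.40191263, 0.51931897]), 'attitude': array([[-0.71249446, -0.39590706,  0.57931792],
       [-0.70149781,  0.38321135, -0.60087426],
       [ 0.01588916, -0.83450984, -0.5507639 ]])}
0.1 [0.28294931 0.58455568 0.21266196] [[-9.00097193e-01  4.35688648e-01 -6.67556447e-04]
 [ 4.35689156e-01  9.00095933e-01 -1.50661694e-03]
 [-5.55510550e-05 -1.64694878e-03 -9.99998642e-01]] 0.0942227437538052
```

View pics/top0.png

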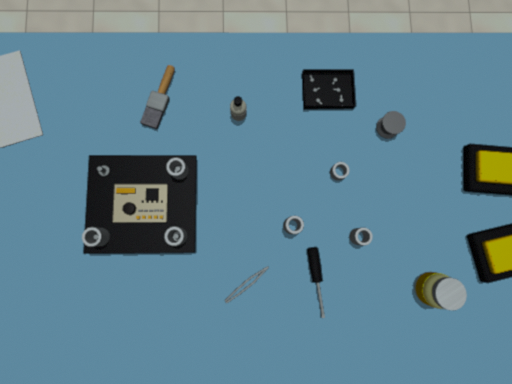

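View pics/side0.png

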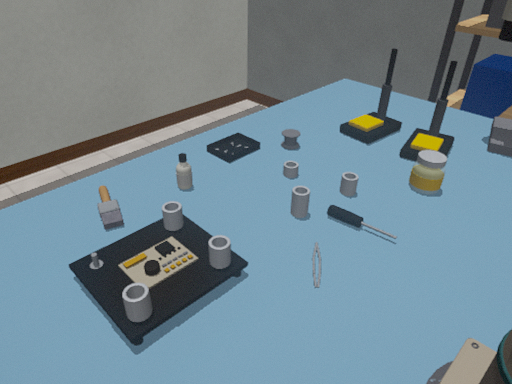

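The top view shows the carrier at left, with its bare pin near (103,171). The loose rings are at (341,171), (294,226) and (362,237). In the side view they match the short one (291,170), the tall one (300,202) and the mid one (349,184). I'll zoom in on the top view for accuracy.

```bash
cat > h.py <<'E'
import numpy as np
from workcell import env, eyes
def ray(n,uv):
    c=eyes.get_calibration(n); return np.array(c["position"]),np.array(c["attitude"])@np.linalg.inv(c["mtx"])@np.array([*uv,1.])
def hit(n,uv,z):
    p,d=ray(n,uv); return p+d*(z-p[2])/d[2]
def proj(n,P):
    c=eyes.get_calibration(n); q=np.array(c["attitude"]).T@(np.array(P)-c["position"]); q=c["mtx"]@q; return q[:2]/q[2]
E
python3 - <<'E'
from h import *
import cv2
for nm,uv,h in(("short",(341,171),.03),("tall",(294,226),.06),("mid",(362,237),.045),("pin",(103,171),.04)):
    p=hit("top",uv,h); print(nm,p, "side px",proj("side",p))
for uv in((177,167),(92,237),(175,236)): print("fix",hit("top",uv,.075))
t=cv2.imread("pics/top0.png"); s=cv2.imread("pics/side0.png")
def cr(i,u,v,r=25): return cv2.resize(i[v-r:v+r,u-r:u+r],(390,290) if 0 else (290,290),interpolation=cv2.INTER_CUBIC)
a=np.hstack([cr(t,362,237),cr(t,103,171)]); b=np.hstack([cr(s,349,184),cr(s,97,260)])
cv2.imwrite("pics/z.png",np.vstack([a,b]))
E
```

```text
short [ 0.60232579 -0.28368516  0.03      ] side px [291.29440006 163.84111063]
tall [ 0.48340737 -0.17057803  0.06      ] side px [301.31110523 190.31096158]
mid [ 0.45722468 -0.31606942  0.045     ] side px [349.28525869 175.93994761]
pin [0.60930786 0.22699144 0.04      ] side px [ 96.77825905 260.28576884]
fix [0.60800193 0.06570419 0.075     ]
fix [0.47124079 0.2297815  0.075     ]
fix [0.46906173 0.06890492 0.075     ]
```

View pics/z.png

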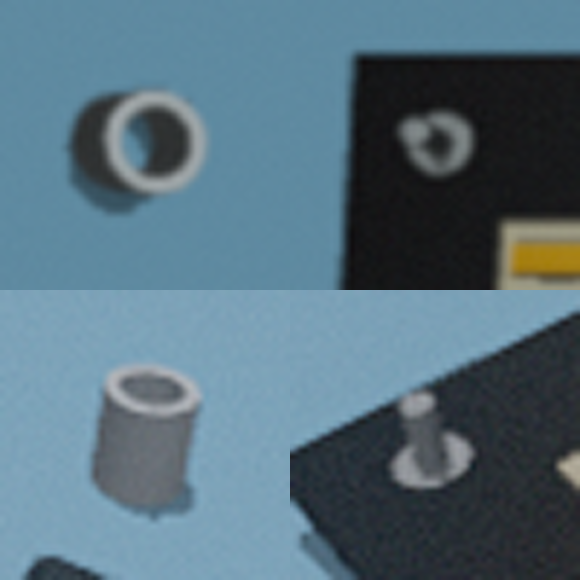

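```bash
python3 - <<'E'
from h import *
for nm,a,b,h in(("mid",(363.2,235.8),(349.9,175.7),.045),("tip",(98.7,167.9),(93.6,254.2),.054),("foot",(103.2,170),(96,263.8),.031)):
    print(nm,hit("top",a,h),hit("side",b,h))
s=env.state(); print(s["tcp_pos"],np.degrees(np.arctan2(s["ee_rot"][1,1],s["ee_rot"][0,1])))
E
```

```text
mid [ 0.45966785 -0.31880162  0.045     ] [ 0.45682384 -0.31800834  0.045     ]
tip [0.61319254 0.23030787 0.054     ] [0.61107593 0.22882609 0.054     ]
foot [0.61327335 0.23026391 0.031     ] [0.61223753 0.22882168 0.031     ]
[0.28294931 0.58455568 0.21266196] 64.17084064428782
```

Request:
{"fn": "move_arm", "kwargs": {
  "slide": [
    [0.13, -0.25, 0],
    [0.13, -0.27, 0],
    [0.13, -0.27, 0],
    [0.13, -0.27, 0],
    [0.13, -0.27, 0],
    [0.13, -0.27, 0],
    [0.13, -0.27, 0],
    [0.1, -0.27, 0]
  ],
  "yaw": [-0.05, -0.05, -0.05, -0.05, -0.05, -0.05, -0.05, -0.05],
  "jaw": [-1, -1, -1, -1, -1, -1, -1, -1]
}}

```text
time: 1.1
tcp_pos: [0.4859, 0.1553, 0.2134]
ee_rot: [[0.141, 0.99, 0.0], [0.99, -0.141, 0.0], [0.0, 0.0, -1.0]]
contact_force: [-0.0, 0.9, -0.3]
finger_gap: 0.0939
gripper_force: 0.0
```

Request:
{"fn": "move_arm", "kwargs": {
  "slide": [
    [0, -0.28, 0],
    [0, -0.28, 0],
    [0, -0.28, 0],
    [0, -0.28, 0],
    [0, -0.28, 0],
    [0, -0.28, 0],
    [-0.04, -0.28, 0],
    [-0.04, -0.28, 0]
  ],
  "yaw": [-0.022, -0.022, -0.022, -0.022, -0.022, -0.022, -0.022, -0.022],
  "jaw": [-1, -1, -1, -1, -1, -1, -1, -1]
}}

```text
time: 2.1
tcp_pos: [0.4688, -0.2924, 0.2132]
ee_rot: [[0.638, 0.77, -0.0], [0.77, -0.638, 0.0], [0.0, -0.0, -1.0]]
contact_force: [0.3, -0.9, -0.1]
finger_gap: 0.0938
gripper_force: 0.0
```

Request:
{"fn": "move_arm", "kwargs": {
  "slide": [
    [-0.05, -0.13, 0],
    [0, 0, -0.25],
    [0, 0, -0.25],
    [0, 0, -0.2],
    [0, 0, -0.16],
    [0, 0, -0.1],
    [0, 0, 0],
    [0, 0, 0]
  ],
  "yaw": [0, 0, 0, 0, 0, 0, 0, 0],
  "jaw": [-1, -1, -1, -1, -1, -1, -1, 0]
}}

```text
time: 3.1
tcp_pos: [0.4594, -0.3173, 0.022]
ee_rot: [[0.636, 0.771, 0.001], [0.771, -0.636, -0.001], [-0.0, 0.001, -1.0]]
contact_force: [-0.5, -0.3, 0.5]
finger_gap: 0.0872
gripper_force: 0.0
```

```bash
python3 - <<'E'
from h import *
import cv2
a=eyes.camera("wrist");b=eyes.camera("side")
cv2.imwrite("pics/w1.png",np.vstack([cv2.resize(a,(400,300)),cv2.resize(b[100:250,250:450],(400,300))]))
s=env.state();print(s["tcp_pos"],s["finger_gap"],s["contact_force"])
E
```

```text
[ 0.45979118 -0.31735633  0.0224798 ] 0.07915447560935039 [-0.09788368 -0.61684243 -0.24528201]
```

View pics/w1.png

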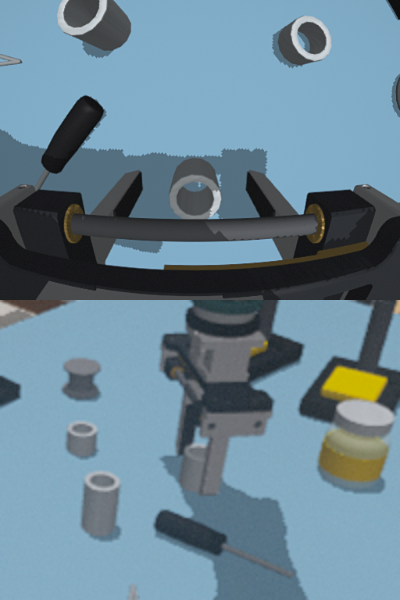

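The wrist view (upper) shows the mid spacer at (195,190), centred between the fingers. The side view (lower) shows it standing between them too, with the other two untouched. I'll close and lift.

Request:
{"fn": "move_arm", "kwargs": {
  "slide": [
    [0, 0, 0],
    [0, 0, 0],
    [0, 0, 0],
    [0, 0, 0],
    [0, 0, 0],
    [0, 0, 0]
  ],
  "yaw": [0, 0, 0, 0, 0, 0],
  "jaw": [1, 1, 1, 1, 1, 1]
}}

```text
time: 3.95
tcp_pos: [0.4593, -0.3169, 0.0215]
ee_rot: [[0.636, 0.772, 0.0], [0.772, -0.636, -0.0], [0.0, 0.0, -1.0]]
contact_force: [1.0, -0.0, 1.1]
finger_gap: 0.0379
gripper_force: 30.0
```

Request:
{"fn": "move_arm", "kwargs": {
  "slide": [
    [0, 0, 0.1],
    [0, 0, 0.2],
    [0, 0, 0.25],
    [0, 0, 0.2],
    [0, 0, 0]
  ],
  "yaw": [0, 0, 0, 0, 0],
  "jaw": [1, 1, 1, 1, 1]
}}

```text
time: 4.58
tcp_pos: [0.4607, -0.3182, 0.1742]
ee_rot: [[0.636, 0.772, 0.005], [0.772, -0.636, -0.003], [0.001, 0.006, -1.0]]
contact_force: [-0.1, -0.9, -1.1]
finger_gap: 0.0382
gripper_force: 30.0
```

```bash
python3 - <<'E'
from h import *
import cv2
a=eyes.camera("wrist");c=eyes.get_calibration("wrist");s=env.state()
cv2.imwrite("pics/w2.png",a[150:330,150:350].repeat(3,0).repeat(3,1))
print(s["tcp_pos"],s["finger_gap"]);R=s["ee_rot"]
K=c["mtx"]
# expected rim centre if spacer on the tool axis, for top/bottom rim heights; TCP z at grasp .0225
def fp(P):
    q=np.array(c["attitude"]).T@(P-c["position"]);th=np.arctan2(np.hypot(*q[:2]),q[2]);return K[:2,2]+K[0,0]*th*q[:2]/np.hypot(*q[:2])
for dx in(-.005,0,.005):
  for z in(-.0225,.0225):
    print(dx,z,[np.round((fp(s["tcp_pos"]+R@np.array([dx+.019*np.cos(t),.019*np.sin(t),-z]))-150)*3) for t in(0,1.57,3.14,4.71)])
E
```

```text
[ 0.4596889  -0.3170173   0.17231173] 0.03836087738850209
-0.005 -0.0225 [array([298., 166.]), array([380., 245.]), array([299., 319.]), array([217., 245.])]
-0.005 0.0225 [array([299., 236.]), array([401., 331.]), array([299., 418.]), array([197., 331.])]
0 -0.0225 [array([298., 145.]), array([381., 225.]), array([299., 300.]), array([216., 225.])]
0 0.0225 [array([299., 209.]), array([403., 306.]), array([299., 396.]), array([196., 307.])]
0.005 -0.0225 [array([298., 123.]), array([381., 204.]), array([299., 281.]), array([216., 204.])]
0.005 0.0225 [array([299., 182.]), array([404., 281.]), array([299., 374.]), array([194., 282.])]
```

View pics/w2.png

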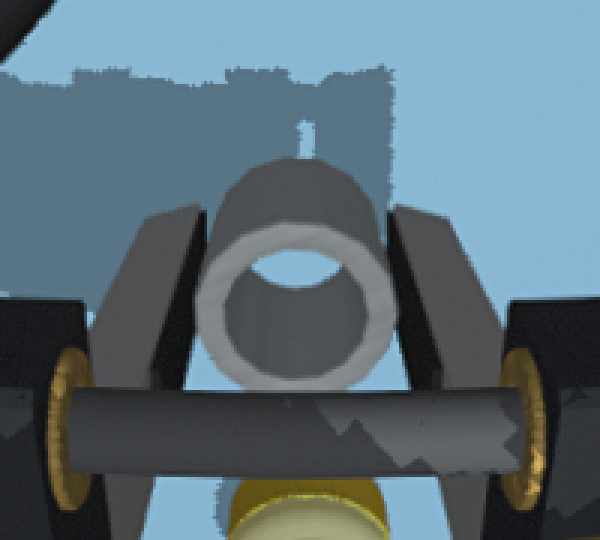

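Request:
{"fn": "move_arm", "kwargs": {
  "slide": [
    [0.04, 0.15, 0],
    [0.065, 0.23, 0],
    [0.065, 0.23, 0],
    [0.065, 0.23, 0],
    [0.065, 0.23, 0],
    [0.065, 0.23, 0],
    [0.065, 0.23, 0],
    [0.065, 0.23, 0]
  ],
  "yaw": [0, 0, 0, 0, 0, 0, 0, 0],
  "jaw": [1, 1, 1, 1, 1, 1, 1, 1]
}}

```text
time: 5.62
tcp_pos: [0.5572, 0.0367, 0.1696]
ee_rot: [[0.636, 0.772, -0.003], [0.772, -0.636, -0.0], [-0.002, -0.002, -1.0]]
contact_force: [0.5, -0.7, -0.3]
finger_gap: 0.038
gripper_force: 30.0
```

Request:
{"fn": "move_arm", "kwargs": {
  "slide": [
    [0.065, 0.23, 0],
    [0.065, 0.23, 0],
    [0.065, 0.23, 0],
    [0.06, 0.2, 0],
    [0.02, 0.09, 0],
    [0, 0, -0.2],
    [0, 0, -0.18],
    [0, 0, 0]
  ],
  "yaw": [0, 0, 0, 0, 0, 0, 0, 0],
  "jaw": [1, 1, 1, 1, 1, 1, 1, 1]
}}

```text
time: 6.62
tcp_pos: [0.6101, 0.2289, 0.092]
ee_rot: [[0.638, 0.77, -0.007], [0.77, -0.638, -0.003], [-0.007, -0.004, -1.0]]
contact_force: [-0.4, -0.1, -1.0]
finger_gap: 0.0379
gripper_force: 30.0
```

```bash
python3 - <<'E'
from h import *
import cv2
s=env.state();print(s["time"],s["tcp_pos"],s["ee_rot"].round(3).tolist(),s["finger_gap"])
b=eyes.camera("side");w=eyes.camera("wrist")
cv2.imwrite("pics/p1.png",np.hstack([cv2.resize(b[170:320,30:180],(400,400),interpolation=2),cv2.resize(w[130:330,150:350],(400,400),interpolation=2)]))
tip=np.array([.6122,.2296,.054])
for P in(tip,s["tcp_pos"]+[-.0016,-.0019,-.0225]): print((proj("side",P)-[30,170])*400/150)
E
```

```text
6.625 [0.61007867 0.22887948 0.09197993] [[0.638, 0.77, -0.007], [0.77, -0.638, -0.003], [-0.007, -0.004, -1.0]] 0.03785115587064343
[167.59745518 224.25104762]
[169.32911562 206.72416711]
```

View pics/p1.png

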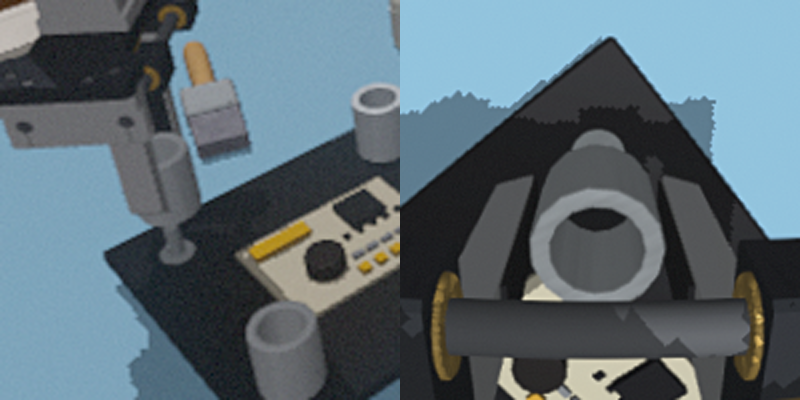

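The side view (left) shows the spacer directly over the pin, whose foot disc is at (177,250). The wrist view (right) shows the spacer still centred in the jaws, with the disc just beyond it. I'll correct by about 4 mm and lower.

Request:
{"fn": "move_arm", "kwargs": {
  "slide": [
    [0.018, 0.013, 0],
    [0, 0, 0],
    [0, 0, -0.05],
    [0, 0, -0.05],
    [0, 0, -0.04],
    [0, 0, -0.03],
    [0, 0, 0],
    [0, 0, 0]
  ],
  "yaw": [0, 0, 0, 0, 0, 0, 0, 0],
  "jaw": [1, 1, 1, 1, 1, 1, 1, 1]
}}

```text
time: 7.72
tcp_pos: [0.617, 0.2337, 0.0616]
ee_rot: [[0.636, 0.771, 0.0], [0.771, -0.636, 0.0], [0.0, 0.0, -1.0]]
contact_force: [0.0, -0.3, -0.2]
finger_gap: 0.0379
gripper_force: 30.0
```

Request:
{"fn": "move_arm", "kwargs": {
  "slide": [
    [-0.015, -0.01, 0],
    [0, 0, 0],
    [0, 0, -0.02],
    [0, 0, -0.015],
    [0, 0, 0],
    [0, 0, 0]
  ],
  "yaw": [0, 0, 0, 0, 0, 0],
  "jaw": [1, 1, 1, 1, 1, 1]
}}

```text
time: 8.48
tcp_pos: [0.6138, 0.2317, 0.0544]
ee_rot: [[0.636, 0.772, -0.0], [0.772, -0.636, -0.0], [-0.0, 0.0, -1.0]]
contact_force: [-0.3, 0.1, -0.8]
finger_gap: 0.0382
gripper_force: 30.0
```

Request:
{"fn": "move_arm", "kwargs": {
  "slide": [
    [0, 0, -0.007],
    [0, 0, -0.004],
    [0, 0, 0],
    [0, 0, 0]
  ],
  "yaw": [0, 0, 0, 0],
  "jaw": [1, 1, 1, 1]
}}

```text
time: 8.98
tcp_pos: [0.6138, 0.2317, 0.0523]
ee_rot: [[0.636, 0.772, 0.0], [0.772, -0.636, 0.0], [0.0, 0.0, -1.0]]
contact_force: [-0.4, -0.5, -0.1]
finger_gap: 0.0382
gripper_force: 30.0
```

Request:
{"fn": "move_arm", "kwargs": {
  "slide": [
    [0, 0, -0.006],
    [0, 0, 0],
    [0, 0, 0]
  ],
  "yaw": [0, 0, 0],
  "jaw": [1, 1, 1]
}}

```text
time: 9.35
tcp_pos: [0.6139, 0.2317, 0.0516]
ee_rot: [[0.636, 0.772, 0.0], [0.772, -0.636, 0.0], [0.0, 0.0, -1.0]]
contact_force: [-1.8, -0.7, 5.3]
finger_gap: 0.0377
gripper_force: 30.0
```

It touched down at the expected height. I'll open partway and check before retreating.

Request:
{"fn": "move_arm", "kwargs": {
  "slide": [
    [0, 0, 0],
    [0, 0, 0],
    [0, 0, 0],
    [0, 0, 0],
    [0, 0, 0]
  ],
  "yaw": [0, 0, 0, 0, 0],
  "jaw": [-0.2, -0.2, -0.2, -0.2, -0.2]
}}

```text
time: 9.98
tcp_pos: [0.6138, 0.2316, 0.051]
ee_rot: [[0.636, 0.771, -0.0], [0.771, -0.636, -0.0], [-0.0, -0.0, -1.0]]
contact_force: [-1.2, -0.3, -0.1]
finger_gap: 0.0561
gripper_force: 0.0
```

Request:
{"fn": "move_arm", "kwargs": {
  "slide": [
    [0, 0, 0.08],
    [0, 0, 0.2],
    [0, 0, 0.25],
    [0, 0, 0.2],
    [-0.2, -0.2, 0],
    [-0.2, -0.25, 0],
    [0, -0.25, 0],
    [0, 0, 0]
  ],
  "yaw": [0, 0, 0, 0, 0, 0, 0, 0],
  "jaw": [-0.2, -0.2, -0.2, -0.2, -0.2, -0.2, -0.2, -0.2]
}}

```text
time: 10.98
tcp_pos: [0.5349, 0.088, 0.1991]
ee_rot: [[0.642, 0.767, 0.003], [0.767, -0.642, -0.001], [0.001, 0.003, -1.0]]
contact_force: [0.6, -0.2, 0.9]
finger_gap: 0.0567
gripper_force: 0.0
```

```bash
python3 - <<'E'
from h import *
import cv2
s=env.state();print(s["time"],s["tcp_pos"],s["contact_force"],s["finger_gap"])
b=eyes.camera("side");t=eyes.camera("top")
cv2.imwrite("pics/e.png",np.hstack([cv2.resize(b[180:330,30:230],(400,300),interpolation=2),cv2.resize(t[140:260,60:220],(400,300),interpolation=2)]))
P=[.6122,.2296,.075]
print((proj("side",P)-[30,180])*2,(proj("top",P)-[60,140])*2.5)
E
```

```text
10.975 [0.53492503 0.08804381 0.19911822] [ 0.58871087 -0.15066316  0.93642775] 0.05668249789146396
[120.51493113 129.36781003] [86.74369896 65.76272078]
```

View pics/e.png

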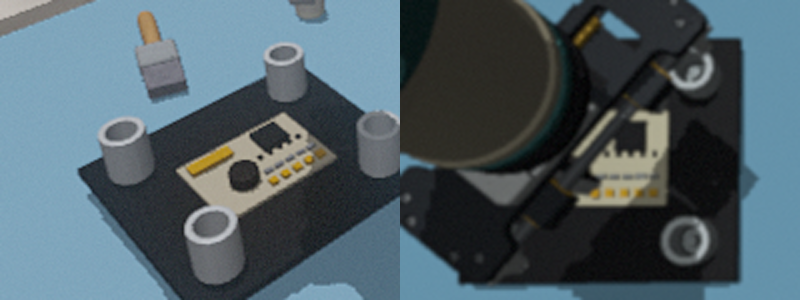

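In the side view the spacer stands upright over the pin, with its rim at (123,131) against an expected (120,129). It is level with the other three, and the gripper is clear.

```bash
python3 -c "
from workcell import env
print(env.finish_job())"
```

```text
the job is handed in; nothing more can be done
None
```

The 45 mm spacer stands upright over the bare pin, flat on the carrier and about 2 mm off the expected position in the last side view. The other two loose spacers were not touched, and the job was handed in at about 11 s; no pass/fail verdict came back.

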